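# Tip the onions from the scoop into the bowl

### The job

Take the flat metal scoop by its wooden handle, carry it level so that none of the three small onions on it falls off, and tip all of them gently, from close above, into the white bowl. Then lay the empty scoop down flat on the worktop, right way up, and let go. Do not touch the onions with the fingers, leave the bowl standing where it is, and leave the other things alone.

Things in the scene. Friction and masses are not known exactly. Their poses are not given: they have to be found in the camera images.
- scoop: flat aluminium scoop like a small dustpan: pan 130 mm long, 126 mm wide, 3 mm sheet, open at the front; side walls 30 mm high (16 mm over the front 40 mm), back wall 34 mm; straight level wooden handle behind, at first towards the robot. Origin: underside of the pan at its centre; x points to the open front, away from the handle, z up. 0.2 kg empty, about 0.3 kg loaded
- handle_grip (a point): point to grip: on the handle's middle line, 100 mm behind the scoop's origin and 47 mm above the pan's underside. The handle is a bar 22 mm wide (along the scoop's y) and 26 mm high, its underside 34 mm above the worktop, from 67 to 167 mm behind the origin. Axes as the scoop's
- scoop_lip (a point): middle of the scoop's open front edge, on the upper face of the pan, 65 mm in front of the origin and 3 mm above the underside; no raised edge there
- bowl: round open white ceramic bowl, 200 mm across the rim and 75 mm high, 0.7 kg, standing loose on the worktop. Origin: centre of its underside; z up. Shelves overhang the back of the worktop beyond x = 0.72 m, 0.4 m up, and a wall pier stands there at the left: keep the wrist clear of them while tipping
- onion_1_center (a point): centre of one of three alike small brown onions, 50 mm across and about 58 mm high, 35 g, standing on a small flat base (25 mm across) on the scoop; it starts to roll when the scoop leans about 20 to 25 degrees. Origin half-way up, 27 mm above its base
- onion_2_center (a point): centre of one of three alike small brown onions, 50 mm across and about 58 mm high, 35 g, standing on a small flat base (25 mm across) on the scoop; it starts to roll when the scoop leans about 20 to 25 degrees. Origin half-way up, 27 mm above its base
- onion_3_center (a point): centre of one of three alike small brown onions, 50 mm across and about 58 mm high, 35 g, standing on a small flat base (25 mm across) on the scoop; it starts to roll when the scoop leans about 20 to 25 degrees. Origin half-way up, 27 mm above its base
- mug_center (a point): bystander: teal mug, 68 x 99 mm, 73 mm high; point half-way up
- pot_center (a point): bystander: covered sugar bowl, 68 mm across, 70 mm high; point half-way up
- coffee_center (a point): bystander: glass coffee jar with wooden lid, 66 mm across, 106 mm high; point half-way up
There are look-alikes about, which are no part of the job. Leave any black or green look-alike of the part that bears onion_1_center alone.

How it is judged:
On the way, in this order (a step that is already met when the one before it is completed fails the run):
1. the scoop is lifted level with all three onions on it (height (world z) of scoop above 0.05 m and angle between scoop's own z axis and vertical below 0.26 rad and x of onion_1_center in the frame of scoop between -0.075 and 0.075 m and y of onion_1_center in the frame of scoop between -0.075 and 0.075 m and z of onion_1_center in the frame of scoop between 0 and 0.08 m and x of onion_2_center in the frame of scoop between -0.075 and 0.075 m and y of onion_2_center in the frame of scoop between -0.075 and 0.075 m and z of onion_2_center in the frame of scoop between 0 and 0.08 m and x of onion_3_center in the frame of scoop between -0.075 and 0.075 m and y of onion_3_center in the frame of scoop between -0.075 and 0.075 m and z of onion_3_center in the frame of scoop between 0 and 0.08 m), for 0.2 s.
2. all three onions lie in the bowl (horizontal distance between each of onion_1_center, onion_2_center, onion_3_center and bowl below 0.09 m and height (world z) of each of onion_1_center, onion_2_center, onion_3_center below 0.085 m), for 0.2 s.
At the end, for the whole second after the job is handed in: All three onions lie still inside the bowl (centres within 90 mm of its axis and below 85 mm height); the bowl stands upright on the worktop (within 6 degrees); the empty scoop lies flat and still on the worktop, right way up (within 6 degrees, underside within 10 mm of the worktop), released (all of step 2 and linear speed of each of onion_1, onion_2, onion_3 below 0.03 m/s and angle between each of bowl, scoop's own z axis and vertical below 0.1 rad and height (world z) of each of bowl, scoop below 0.01 m and linear speed of scoop below 0.02 m/s and contact force between the fingers and scoop below 0.1 N); the robot touches nothing.
It fails at once if an onion is spilled: it has left the scoop's pan more than 120 mm from the bowl's axis ((horizontal distance between onion_1_center and bowl above 0.12 m and not (x of onion_1_center in the frame of scoop between -0.075 and 0.075 m and y of onion_1_center in the frame of scoop between -0.075 and 0.075 m and z of onion_1_center in the frame of scoop between 0 and 0.08 m)) or (horizontal distance between onion_2_center and bowl above 0.12 m and not (x of onion_2_center in the frame of scoop between -0.075 and 0.075 m and y of onion_2_center in the frame of scoop between -0.075 and 0.075 m and z of onion_2_center in the frame of scoop between 0 and 0.08 m)) or (horizontal distance between onion_3_center and bowl above 0.12 m and not (x of onion_3_center in the frame of scoop between -0.075 and 0.075 m and y of onion_3_center in the frame of scoop between -0.075 and 0.075 m and z of onion_3_center in the frame of scoop between 0 and 0.08 m))).
It fails at once if the scoop leans more than 23 degrees while an onion is still over 250 mm from the bowl's axis (angle between scoop's own z axis and vertical above 0.4 rad and horizontal distance between any of onion_1_center, onion_2_center, onion_3_center and bowl above 0.25 m).
It fails at once if an onion is thrown or dropped from high up (faster than 2 m/s) (linear speed of any of onion_1, onion_2, onion_3 above 2 m/s).
It fails at once if the fingers press on an onion (over 1 N) (contact force between the fingers and onion_1 above 1 N or contact force between the fingers and onion_2 above 1 N or contact force between the fingers and onion_3 above 1 N).
It fails at once if the bowl is shifted by more than 40 mm or tipped over 0.35 rad, or a bystander is shifted by more than 30 mm (distance of bowl from where it was at the start of the episode above 0.04 m or angle between bowl's own z axis and vertical above 0.35 rad or distance of any of mug_center, pot_center, coffee_center from where it was at the start of the episode above 0.03 m).
It also fails if it takes over 61 s, if anything falls off the work surface, if the arm or the gripper's body presses on something with over 40 N, if the wrist force passes 120 N, or if a joint passes its speed limit or range.

### The arm

A 6-joint arm with a two-finger parallel gripper is mounted at the origin on a cart in front of the work surface, level with it; the furniture and walls round the work are solid. World frame = base frame: x ahead of the robot, y to its left, z up, the work surface at z = 0. Lengths are in m, angles in rad, forces in N, time in s.
With the tool pointing down it reaches from about 0.35 to 0.775 m from the base axis. Payload 7.3 kg.
Tool frame: the origin (TCP) lies on the front face of the gripper's body, between the roots of the fingers; the fingertips stand 66 mm ahead of it and the grasp point (between the pads) lies 47 mm ahead of it; z points along the fingers, y is the line along which they close (so a half turn about z gives the same grasp; the last joint's range is limited). The gripper opens to 92 mm and grips with 3 to 60 N. Pads are 19 mm wide; open, the fingers measure 130 mm over their backs; the gripper's body (75 mm by 190 mm) begins 47 mm behind the grasp point.
Start: joints at [-1.473, 0.342, 1.524, -0, 1.275, -0.146], TCP at [0.127, -0.509, 0.292] pointing down, gripper open.
Joint ranges: [-2.53, 2.53], [-0.77, 2.02], [0.04, 2.7], [-1, 4.14], [0.28, 2.66], [-3.11, 3.11]. Speed limits (rad/s): [2.57, 2.57, 3.14, 3.14, 3.14, 3.14].

### API

Orientations are given as a unit quaternion [x, y, z, w].
In Python, from bench import get_state, optics, workorder gives the robot as it stands. The module is installed in compiled form; this text tells all that it offers.
- The arm moves only by the tool play_rows, never from a script. Its arguments are lists of equal length, an entry for each row: "rotation": the turn, a rotation vector about the tool's x, y, z in rad, a list of three; "linear": the shift along the tool's x, y, z in mm, a list of three; "grip": the gripper's target within -1 to 1 (shut at 1, half-way at 0, fully open at -1). In form: {"rotation": [[ax, ay, az], ...], "linear": [[tx, ty, tz], ...], "grip": [grip, ...]}. A call has 1 to 12 rows; each row shifts and turns the commanded pose from where the row before left it, along the tool's axes as they then stand; what a row does not reach is not made up. A row lasts 1/12 s, in which the tool goes at most 41.7 mm and 7.16 degrees, less where a joint would pass 70% of its speed; a pose out of reach is approached as far as the arm can. A call with a gripper value outside its range is refused whole. The fingers move at their own pace and stop on an object; "grip_force" is the grip in N (left out, the last holds). Time passes only in rows, so rows that do not move let the fingers close. It gives the time, the measured TCP pose, the force, the opening and the grip force at its end, in the units of the state.
- get_state(): the state, without advancing time (a new reading comes with each control period).
- optics.snapshot(name): name is "scene" or "top" or "wrist"; returns a dict with "frame" (480x640x3 uint8, red, green, blue), "fx", "fy", "cx", "cy" (pixels), "R" (3x3) and "t" (3): a world point X has camera coordinates R X + t. Camera axes: x right, y down, z forward; pixel columns grow to the right and rows downward; lengths in m; the calibration is good to about 2 mm. A picture is of the moment at which its call begins. There is no depth.
- workorder.close_job(): hands the job in; it is judged then, once.
The state is a dict: "time": time; "joint_pos": joint angles; "qvel": joint speeds; "joint_efforts": joint torques, N m; "eef_pos": TCP position; "orientation": TCP orientation; "force": force on the tool from outside, world axes, zero at the start; "wrist_torque": the same for the moment, N m; "grip_width": finger opening in m; "finger_force": force on a finger pad.
Only numpy, scipy, OpenCV 4.12 (cv2) and the standard library are available. Lean on these libraries where they do the work, as an engineer would, in place of code of your own. Each camera call takes 0.05 s, during which the arm holds its last target. There are 200 camera calls.

## Working session

There is one attempt and no reset: what is moved stays moved. The work goes in short steps, Python scripts to look and compute and a tool call to move; the robot and the scene stay as the last step left them, time stands still between calls to the robot, and variables do not carry over. Pictures are saved under pics/ and viewed, at most 10 in all, crops included, and the job is handed in when it is done.

Besides the shell and the picture viewer there is one more tool, called after ">>>" as name(argument=value, ...) on one line, values as JSON. play_rows: Moves the arm, as the interface text tells. Its arguments: {"type":"object","properties":{"rotation":{"type":"array"},"linear":{"type":"array"},"grip":{"type":"array"},"grip_force":{"type":"number"}},"required":["rotation","linear","grip"]}

```bash
mkdir -p pics; cat > h.py <<'E'
import numpy as np, cv2, json
from bench import get_state, optics, workorder
from scipy.spatial.transform import Rotation as Ro
def snap(n,fn):
    s=optics.snapshot(n); cv2.imwrite('pics/'+fn+'.png',cv2.cvtColor(s['frame'],cv2.COLOR_RGB2BGR))
    np.savez('pics/'+fn+'.npz',**s); return s
def at(s,u,v,z):
    R=np.array(s['R']);t=np.array(s['t']);c=-R.T@t
    d=R.T@np.array([(u-s['cx'])/s['fx'],(v-s['cy'])/s['fy'],1]); return c+d*(z-c[2])/d[2]
def proj(s,X):
    p=np.array(s['R'])@np.array(X)+np.array(s['t']); return p[0]/p[2]*s['fx']+s['cx'],p[1]/p[2]*s['fy']+s['cy']
E
python3 - <<'E'
from h import *
for n in('scene','top'):
    s=snap(n,n+'1'); print(n,-s['R'].T@s['t'],s['fx'],np.round(s['R'],3))
st=get_state();print(st['time'],st['eef_pos'],st['orientation'],st['grip_width'],Ro.from_quat(st['orientation']).as_matrix().round(3))
E
```

```text
scene [-0.27685115  1.13852333  1.03113603] 588.5290386091401 [[-0.815 -0.58  -0.017]
 [-0.313  0.464 -0.829]
 [ 0.489 -0.67  -0.559]]
top [3.64967675e-01 1.40565439e-04 1.21213411e+00] 498.17848628905966 [[ 0.013 -1.    -0.008]
 [-0.984 -0.011 -0.178]
 [ 0.178  0.01  -0.984]]
0.1 [ 0.12672333 -0.5092012   0.29162464] [ 9.92579619e-01  1.21594624e-01  2.01720633e-05 -6.68120818e-04] 0.09197023727284197 [[ 0.97   0.241 -0.   ]
 [ 0.241 -0.97   0.001]
 [ 0.    -0.001 -1.   ]]
```

View pics/scene1.png

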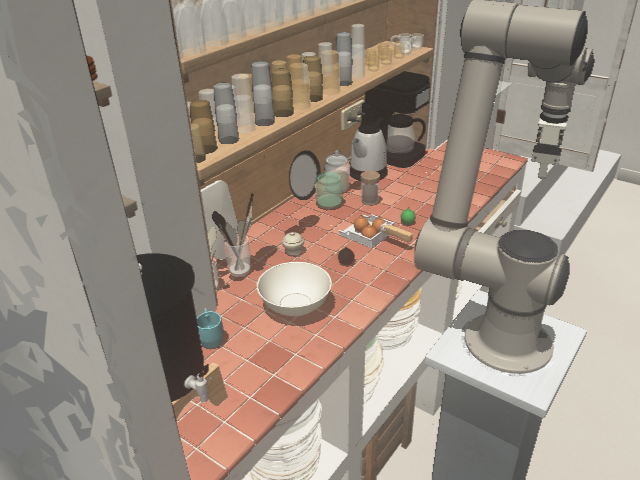

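View pics/top1.png

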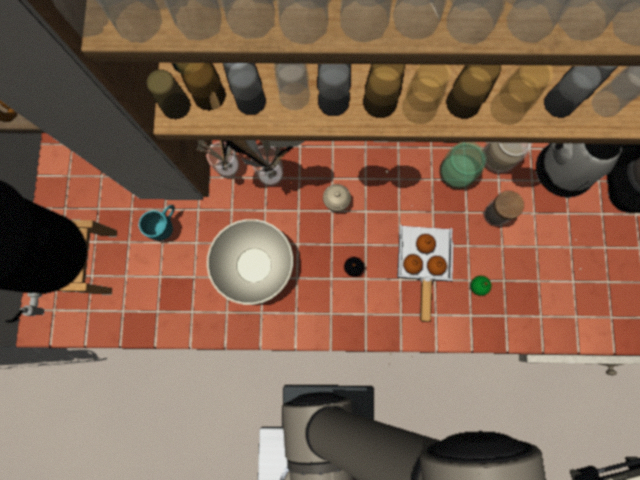

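Candidates for onion_1's carrier: brown onions at (426,243), (413,265) and (437,265) on the scoop. The look-alikes are a black ball at (354,267) and a green ball at (481,286), both on the worktop and to be left alone. The bowl is at (252,262). I'll confirm in an enlarged crop.

```bash
python3 - <<'E'
from h import *
im=cv2.imread('pics/top1.png')
a=cv2.resize(im[215:335,340:500],None,fx=5,fy=5,interpolation=cv2.INTER_CUBIC); cv2.imwrite('pics/c1.png',a)
s=dict(np.load('pics/top1.npz'))
for n,u,v,z in [('hEnd',426,321,.06),('hroot',426,281,.06),('bowlrim',251,262,.075),('bowlbase',254,265,.01),('black',354,267,.027),('green',481,286,.027),('pot',337,198,.035),('mug',156,225,.036),('coffee',505,208,.1)]: print(n,at(s,u,v,z).round(3))
E
```

```text
hEnd [ 0.397 -0.223  0.06 ]
hroot [ 0.489 -0.225  0.06 ]
bowlrim [0.526 0.18  0.075]
bowlbase [0.528 0.182 0.01 ]
black [ 0.524 -0.06   0.027]
green [ 0.482 -0.362  0.027]
pot [ 0.692 -0.018  0.035]
mug [0.62  0.42  0.036]
coffee [ 0.654 -0.402  0.1  ]
```

View pics/c1.png

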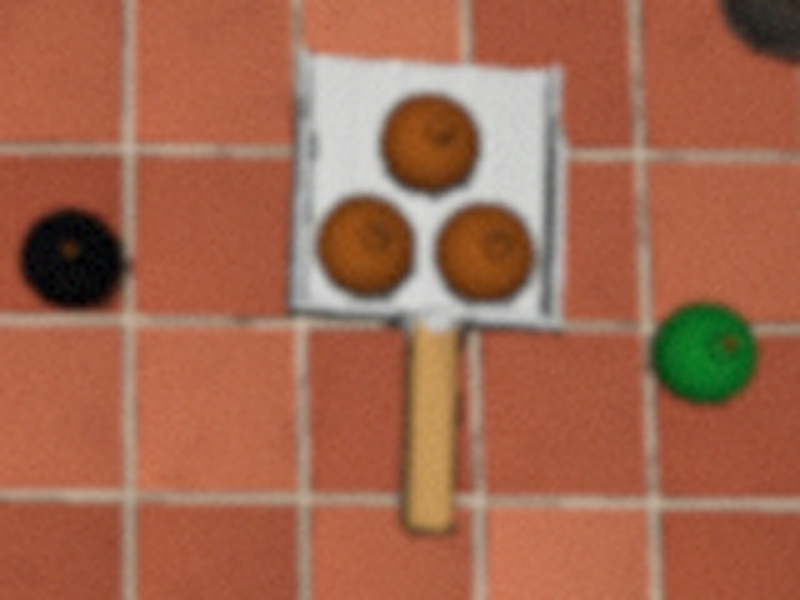

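The three brown onions stand on the scoop. In the crop the handle runs (435,325) to (429,531), and the front corners are at (303,55) and (560,68). The black and green look-alikes stand apart at (72,258) and (703,353). Next, the scoop pose and the move above it.

```bash
cat >> h.py <<'E'
def target(p,R,st=None):
    "tool-axes shift (mm) and rotvec to reach TCP p, R"
    st=st or get_state(); R0=Ro.from_quat(st['orientation'])
    return (R0.inv().apply(np.array(p)-st['eef_pos'])*1000).round(1),(R0.inv()*R).as_rotvec().round(4)
def down(yaw,tip=0): # tool x along scoop x at yaw, front tipped down by tip
    return Ro.from_euler('ZY',[yaw,tip])*Ro.from_euler('x',np.pi)
E
python3 - <<'E'
from h import *
from scipy.optimize import least_squares
s=dict(np.load('pics/top1.npz'))
obs=[((-.167,0,.06),(429,531)),((-.067,0,.06),(435,325)),((.065,.061,.016),(303,57)),((.065,-.061,.016),(560,68)),((-.065,.062,.034),(290,308)),((-.065,-.062,.034),(560,326))]
def f(q):
    r=[]
    for X,uv in obs:
        w=Ro.from_euler('z',q[2]).apply(X)+[q[0],q[1],0]
        r+=list(np.array(proj(s,w))-(np.array([340,215])+np.array(uv)/5))
    return r
q=least_squares(f,[.57,-.22,0]);print(q.x,np.round(q.fun,1))
x,y,a=q.x
g=np.array([x,y,0])+Ro.from_euler('z',a).apply([-.095,0,0]);print(g)
print(target([g[0],g[1],.22],down(a)))
E
```

```text
[ 0.56119947 -0.23265837 -0.06242184] [-0.1  1.   0.4 -1.4  0.4 -1.1 -1.2  0.3  1.1  0.5 -0.5  0.7]
[ 0.4663845  -0.22673214  0.        ]
(array([ 397.8, -192. ,   72. ]), array([-0.0013,  0.    ,  0.3062]))
```

>>> play_rows(rotation=[[0, 0, 0], [0, 0, 0], [0, 0, 0], [0, 0, 0], [0, 0, 0], [0, 0, 0], [0, 0, 0], [0, 0, 0], [0, 0, 0], [0, 0, 0], [0, 0, 0], [0, 0, 0]], linear=[[33.15, -16, 6], [33.15, -16, 6], [33.15, -16, 6], [33.15, -16, 6], [33.15, -16, 6], [33.15, -16, 6], [33.15, -16, 6], [33.15, -16, 6], [33.15, -16, 6], [33.15, -16, 6], [33.15, -16, 6], [33.15, -16, 6]], grip=[-1, -1, -1, -1, -1, -1, -1, -1, -1, -1, -1, -1])

```text
time: 1.1
eef_pos: [0.4675, -0.2256, 0.2197]
orientation: [0.993, 0.122, -0.0, -0.0]
force: [-0.5, -0.8, -0.0]
grip_width: 0.0918
finger_force: 0.0
```

>>> play_rows(rotation=[[0, 0, 0.1], [0, 0, 0.1], [0, 0, 0.106], [0, 0, 0], [0, 0, 0]], linear=[[0, 0, 0], [0, 0, 0], [0, 0, 0], [0, 0, 0], [0, 0, 0]], grip=[-1, -1, -1, -1, -1])

```text
time: 1.52
eef_pos: [0.4663, -0.227, 0.2199]
orientation: [1.0, -0.03, -0.0, -0.0]
force: [0.3, -0.7, -0.1]
grip_width: 0.0918
finger_force: 0.0
```

```bash
python3 - <<'E'
from h import *
s=snap('wrist','w1');st=get_state();print(st['time'],st['eef_pos'],st['joint_pos'].round(3) if hasattr(st['joint_pos'],'round') else st['joint_pos'])
print(target([.4664,-.2267,.22],down(-.062)))
x,y,a=.5612,-.2327,-.0624
for X in [(-.167,0,.06),(-.1,0,.06),(-.067,0,.06),(-.065,.062,.034),(-.065,-.062,.034)]:print(X,np.round(proj(s,Ro.from_euler('z',a).apply(X)+[x,y,0]),1))
E
```

```text
1.5667 [ 0.46628283 -0.22713156  0.22003422] [-0.601  0.401  1.649 -0.     1.092  1.029]
(array([ 0.1, -0.4,  0. ]), array([-0.0002,  0.0004,  0.0029]))
(-0.167, 0, 0.06) [322.1 330.1]
(-0.1, 0, 0.06) [322.3 238.6]
(-0.067, 0, 0.06) [322.5 188.1]
(-0.065, 0.062, 0.034) [230.9 176.8]
(-0.065, -0.062, 0.034) [414.2 177.5]
```

View pics/w1.png

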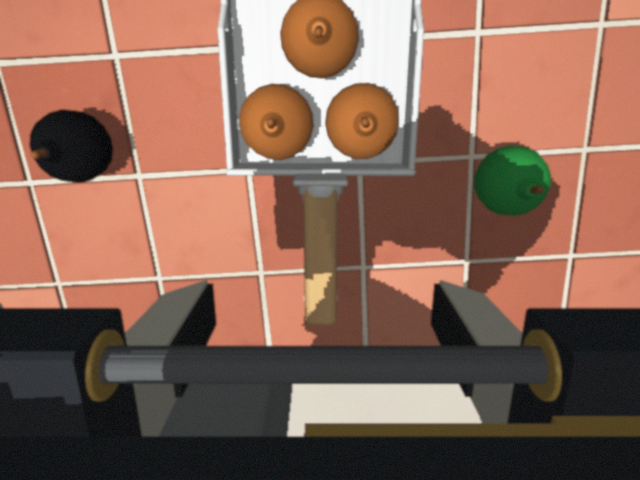

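The picture shows the handle from (320,185) to (320,325) and onions clear of the fingers; the prediction fits within 2 mm. Descend 126 mm and close.

>>> play_rows(rotation=[[0, 0, 0], [0, 0, 0], [0, 0, 0], [0, 0, 0], [0, 0, 0], [0, 0, 0], [0, 0, 0], [0, 0, 0]], linear=[[0, -1, 22], [0, 0, 22], [0, 0, 22], [0, 0, 22], [0, 0, 20], [0, 0, 12], [0, 0, 6], [0, 0, 0]], grip=[-1, -1, -1, -1, -1, -1, -1, -1])

```text
time: 2.23
eef_pos: [0.4659, -0.226, 0.0931]
orientation: [1.0, -0.03, -0.001, -0.001]
force: [-0.0, -0.1, -1.4]
grip_width: 0.092
finger_force: 0.0
```

>>> play_rows(rotation=[[0, 0, 0], [0, 0, 0], [0, 0, 0], [0, 0, 0], [0, 0, 0], [0, 0, 0], [0, 0, 0], [0, 0, 0], [0, 0, 0], [0, 0, 0]], linear=[[0, 0, 0], [0, 0, 0], [0, 0, 0], [0, 0, 0], [0, 0, 0], [0, 0, 0], [0, 0, 0], [0, 0, 0], [0, 0, 0], [0, 0, 0]], grip=[0.3, 0.4, 0.5, 0.6, 0.7, 0.8, 1, 1, 1, 1], grip_force=60)

```text
time: 3.07
eef_pos: [0.4665, -0.2262, 0.0942]
orientation: [1.0, -0.031, -0.0, 0.0]
force: [-0.0, 0.6, 0.9]
grip_width: 0.0297
finger_force: 0.0
```

Still closing.

>>> play_rows(rotation=[[0, 0, 0], [0, 0, 0], [0, 0, 0], [0, 0, 0], [0, 0, 0], [0, 0, 0]], linear=[[0, 0, 0], [0, 0, 0], [0, 0, 0], [0, 0, 0], [0, 0, 0], [0, 0, 0]], grip=[1, 1, 1, 1, 1, 1])

```text
time: 3.57
eef_pos: [0.4664, -0.226, 0.0942]
orientation: [1.0, -0.031, -0.0, -0.0]
force: [-0.3, 1.6, 0.0]
grip_width: 0.0216
finger_force: 60.0
```

>>> play_rows(rotation=[[0, 0, 0], [0, 0, 0], [0, 0, 0], [0, 0, 0], [0, 0, 0], [0, 0, 0], [0, 0, 0], [0, 0, 0]], linear=[[0, 0, -3], [0, 0, -5], [0, 0, -7], [0, 0, -7], [0, 0, -5], [0, 0, -3], [0, 0, 0], [0, 0, 0]], grip=[1, 1, 1, 1, 1, 1, 1, 1])

```text
time: 4.23
eef_pos: [0.4665, -0.2262, 0.1244]
orientation: [1.0, -0.031, 0.0, 0.0]
force: [-0.7, 0.2, -2.8]
grip_width: 0.0215
finger_force: 60.0
```

```bash
python3 - <<'E'
from h import *
snap('wrist','w2');s=snap('scene','s2')
im=cv2.imread('pics/s2.png')[190:270,310:430]
a=cv2.resize(im,(630,420),interpolation=cv2.INTER_CUBIC)
b=cv2.resize(cv2.imread('pics/w2.png'),(560,420))[:, 130:300]
cv2.imwrite('pics/c2.png',np.hstack([a,cv2.resize(cv2.imread('pics/w2.png')[:,180:460],(170,420))]))
E
```

```text
(no output)
```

View pics/c2.png

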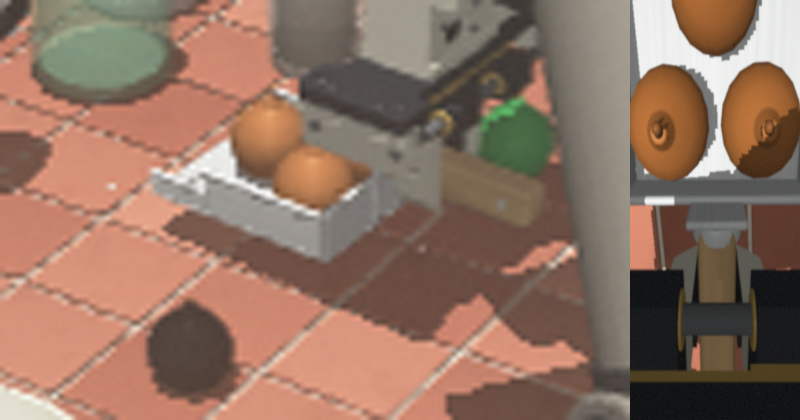

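The scoop is lifted level, gripped on the handle, with all three onions standing on the pan (side view (265,135) and (315,178); wrist view at right shows the three). Raise further, then carry.

>>> play_rows(rotation=[[0, 0, 0], [0, 0, 0], [0, 0, 0], [0, 0, 0], [0, 0, 0], [0, 0, 0], [0, 0, 0], [0, 0, 0], [0, 0, 0], [0, 0, 0], [0, 0, 0], [0, 0, 0]], linear=[[0, 0, -3], [0, 0, -6], [0, 0, -9], [0, 0, -11], [0, 0, -12], [0, 0, -12], [0, 0, -12], [0, 0, -12], [0, 0, -10], [0, 0, -7], [0, 0, -4], [0, 0, -2]], grip=[1, 1, 1, 1, 1, 1, 1, 1, 1, 1, 1, 1])

```text
time: 5.33
eef_pos: [0.4666, -0.2262, 0.2249]
orientation: [1.0, -0.031, 0.0, 0.0]
force: [0.9, -1.7, -3.5]
grip_width: 0.0216
finger_force: 60.0
```

>>> play_rows(rotation=[[0, 0, 0], [0, 0, 0], [0, 0, 0], [0, 0, 0], [0, 0, 0], [0, 0, 0], [0, 0, 0], [0, 0, 0], [0, 0, 0], [0, 0, 0], [0, 0, 0], [0, 0, 0]], linear=[[-1.65, -4, 0], [-3.3, -8, 0], [-4.55, -11, 0], [-5.8, -14, 0], [-5.8, -14, 0], [-5.8, -14, 0], [-5.8, -14, 0], [-5.8, -14, 0], [-5.8, -14, 0], [-5.8, -14, 0], [-5.8, -14, 0], [-5.8, -14, 0]], grip=[1, 1, 1, 1, 1, 1, 1, 1, 1, 1, 1, 1])

```text
time: 6.33
eef_pos: [0.4135, -0.0721, 0.2242]
orientation: [1.0, -0.031, 0.0, 0.0]
force: [-0.0, -0.6, -2.9]
grip_width: 0.0218
finger_force: 60.0
```

>>> play_rows(rotation=[[0, 0, 0], [0, 0, 0], [0, 0, 0], [0, 0, 0], [0, 0, 0], [0, 0, 0], [0, 0, 0], [0, 0, 0], [0, 0, 0], [0, 0, 0], [0, 0, 0], [0, 0, 0]], linear=[[-5.8, -14, 0], [-5.8, -14, 0], [-5.8, -14, 0], [-5.8, -14, 0], [-5.8, -14, 0], [-5.8, -14, 0], [-5.8, -14, 0], [-5.8, -14, 0], [-5.4, -13, 0], [-4.8, -11.5, 0], [-4, -9.5, 0], [-2.2, -5.2, 0]], grip=[1, 1, 1, 1, 1, 1, 1, 1, 1, 1, 1, 1])

```text
time: 7.33
eef_pos: [0.3599, 0.0826, 0.2243]
orientation: [1.0, -0.031, -0.0, -0.0]
force: [-0.0, -0.1, -3.5]
grip_width: 0.0218
finger_force: 60.0
```

>>> play_rows(rotation=[[0, 0, -0.015], [0, 0, -0.03], [0, 0, -0.05], [0, 0, -0.06], [0, 0, -0.06], [0, 0, -0.06], [0, 0, -0.06], [0, 0, -0.06], [0, 0, -0.06], [0, 0, -0.05], [0, 0, -0.037], [0, 0, -0.02]], linear=[[0, 0, 0], [0, 0, 0], [0, 0, 0], [0, 0, 0], [0, 0, 0], [0, 0, 0], [0, 0, 0], [0, 0, 0], [0, 0, 0], [0, 0, 0], [0, 0, 0], [0, 0, 0]], grip=[1, 1, 1, 1, 1, 1, 1, 1, 1, 1, 1, 1])

```text
time: 8.33
eef_pos: [0.361, 0.0809, 0.2242]
orientation: [0.969, 0.248, 0.0, 0.0]
force: [-0.3, -0.2, -3.5]
grip_width: 0.0215
finger_force: 60.0
```

```bash
python3 - <<'E'
from h import *
s=snap('top','t3');st=get_state();print(st['time'],st['eef_pos'],Ro.from_quat(st['orientation']).as_matrix().round(3).tolist(),np.round(st['joint_pos'],3))
w=snap('wrist','w3')
B=np.array([.527,.181,0]);p=np.array(st['eef_pos']);R=Ro.from_quat(st['orientation'])
print('lip',(p+R.apply([.163,0,.091])).round(3), 'lip px',proj(s,p+R.apply([.163,0,.091])), proj(w,p+R.apply([.163,0,.091])))
a=cv2.imread('pics/t3.png')[180:340,160:360];b=cv2.imread('pics/w3.png')
cv2.imwrite('pics/c3.png',np.hstack([cv2.resize(a,(400,320),interpolation=cv2.INTER_CUBIC),cv2.resize(b,(400,320))]))
E
```

```text
8.3833 [0.36098019 0.08093056 0.2242183 ] [[0.877, 0.481, 0.0], [0.481, -0.877, -0.0], [0.0, 0.0, -1.0]] [ 0.013  0.139  2.013 -0.     0.989  1.082]
lip [0.504 0.159 0.133] lip px (np.float64(255.88122764296668), np.float64(268.5311108394592)) (np.float64(324.6892144338377), np.float64(-139.0114056684644))
```

View pics/c3.png

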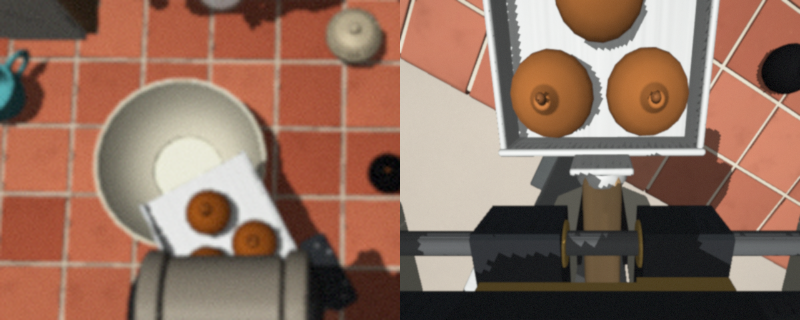

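The lip's middle lies at about (194,180) in the left crop, inside the bowl rim and within 1–2 px of prediction; the three onions still stand. Centre, come down and lean 15° about the lip.

>>> play_rows(rotation=[[0, 0, 0], [0, 0, 0], [0, 0, 0], [0, 0, 0], [0, 0, 0], [0, 0, 0], [0, 0, 0]], linear=[[0, -1, 2], [0, -2, 5], [0, -2, 6], [0, -2, 6], [0, 0, 4], [0, 0, 2], [0, 0, 0]], grip=[1, 1, 1, 1, 1, 1, 1])

```text
time: 9.02
eef_pos: [0.3573, 0.0874, 0.1986]
orientation: [0.969, 0.247, -0.001, -0.0]
force: [0.3, -0.2, -3.5]
grip_width: 0.0218
finger_force: 60.0
```

>>> play_rows(rotation=[[0, -0.0087, 0], [0, -0.0175, 0], [0, -0.0262, 0], [0, -0.0262, 0], [0, -0.0262, 0], [0, -0.0262, 0], [0, -0.0262, 0], [0, -0.0262, 0], [0, -0.0262, 0], [0, -0.0262, 0], [0, -0.0175, 0], [0, -0.0087, 0]], linear=[[0.8, 0, -1.4], [1.6, 0, -2.8], [2.4, 0, -4.3], [2.4, 0, -4.3], [2.4, 0, -4.3], [2.4, 0, -4.3], [2.4, 0, -4.3], [2.4, 0, -4.3], [2.4, 0, -4.3], [2.4, 0, -4.3], [1.6, 0, -2.8], [0.8, 0, -1.4]], grip=[1, 1, 1, 1, 1, 1, 1, 1, 1, 1, 1, 1])

```text
time: 10.02
eef_pos: [0.3838, 0.1014, 0.2392]
orientation: [0.961, 0.245, -0.126, 0.033]
force: [0.0, -0.1, -4.1]
grip_width: 0.0221
finger_force: 60.0
```

```bash
cat >> h.py <<'E'
def rep():
    st=get_state();p=np.array(st['eef_pos']);R=Ro.from_quat(st['orientation']);l=p+R.apply([.163,0,.091]);d=R.apply([0,0,1])
    print(st['time'],'lip',l.round(4),'tilt',np.degrees(np.arccos(-d[2])).round(2),'B-lip scoop',R.apply([1,0,0]).round(3),np.round(st['joint_pos'],3),np.round(st['force'],1),'world z in tool',R.inv().apply([0,0,1]).round(3))
E
python3 - <<'E'
from h import *
rep();s=snap('scene','s4');a=s['frame'][200:330,230:400]
cv2.imwrite('pics/c4.png',cv2.cvtColor(cv2.resize(a,(680,520),interpolation=cv2.INTER_CUBIC),4))
E
```

```text
10.0167 lip [0.5014 0.1655 0.1092] tilt 14.98 B-lip scoop [ 0.848  0.463 -0.258] [ 0.126  0.29   1.787 -0.099  1.31   1.234] [ 0.  -0.1 -4.1] world z in tool [-0.258  0.001 -0.966]
```

View pics/c4.png

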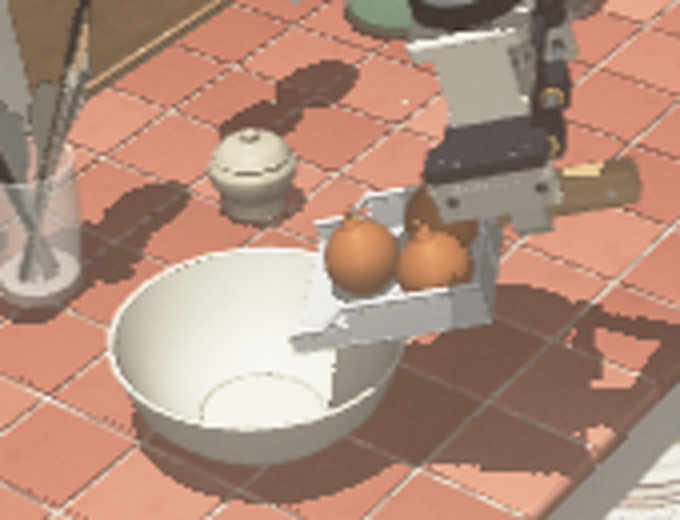

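At 15° the onions at (360,255), (432,258) and (435,210) still stand and the pan clears the bowl rim. Lower 25 mm and lean on slowly.

>>> play_rows(rotation=[[0, 0, 0], [0, 0, 0], [0, 0, 0], [0, 0, 0], [0, 0, 0], [0, 0, 0], [0, 0, 0], [0, 0, 0]], linear=[[0.5, 0, 2], [1, 0, 4], [1.3, 0, 5], [1.3, 0, 5], [1, 0, 4], [0.8, 0, 3], [0.5, 0, 1.2], [0, 0, 0]], grip=[1, 1, 1, 1, 1, 1, 1, 1])

```text
time: 10.73
eef_pos: [0.3826, 0.1011, 0.2133]
orientation: [0.961, 0.245, -0.127, 0.032]
force: [0.6, -0.5, -2.9]
grip_width: 0.0214
finger_force: 60.0
```

>>> play_rows(rotation=[[0, -0.0087, 0], [0, -0.0175, 0], [0, -0.0175, 0], [0, -0.0175, 0], [0, -0.0175, 0], [0, -0.0175, 0], [0, -0.0175, 0], [0, -0.0175, 0], [0, -0.0175, 0], [0, -0.0175, 0], [0, -0.0175, 0], [0, -0.0087, 0]], linear=[[0.8, 0, -1.4], [1.6, 0, -2.8], [1.6, 0, -2.8], [1.6, 0, -2.8], [1.6, 0, -2.8], [1.6, 0, -2.8], [1.6, 0, -2.8], [1.6, 0, -2.8], [1.6, 0, -2.8], [1.6, 0, -2.8], [1.6, 0, -2.8], [0.8, 0, -1.4]], grip=[1, 1, 1, 1, 1, 1, 1, 1, 1, 1, 1, 1])

```text
time: 11.73
eef_pos: [0.407, 0.1143, 0.2367]
orientation: [0.944, 0.241, -0.219, 0.056]
force: [0.3, -0.3, -3.4]
grip_width: 0.0215
finger_force: 60.0
```

```bash
python3 - <<'E'
from h import *
rep();s=snap('scene','s5');a=s['frame'][200:330,230:400]
cv2.imwrite('pics/c5.png',cv2.cvtColor(cv2.resize(a,(680,520),interpolation=cv2.INTER_CUBIC),4))
E
```

```text
11.7333 lip [0.5004 0.1653 0.0832] tilt 26.1 B-lip scoop [ 0.788  0.43  -0.44 ] [ 0.177  0.433  1.625 -0.141  1.519  1.286] [ 0.3 -0.3 -3.4] world z in tool [-0.44   0.    -0.898]
```

View pics/c5.png

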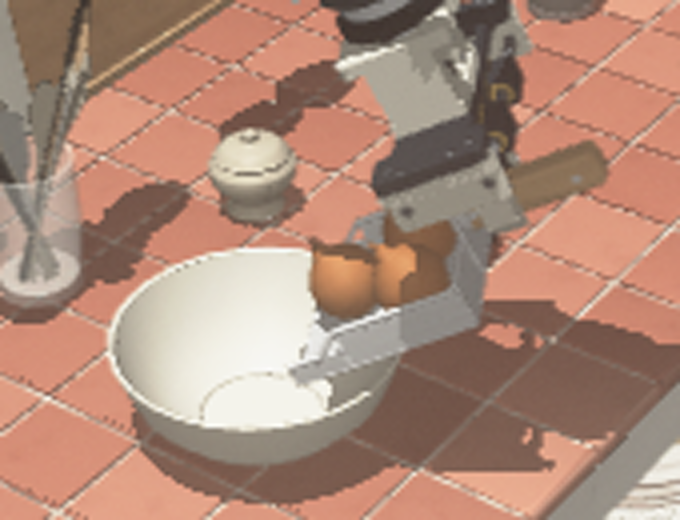

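At 26° the front onion (345,280) and the back two (410,270), (420,235) are still on the pan, leaning. Continue slowly.

>>> play_rows(rotation=[[0, -0.0087, 0], [0, -0.0087, 0], [0, -0.0087, 0], [0, -0.0087, 0], [0, -0.0087, 0], [0, -0.0087, 0], [0, -0.0087, 0], [0, -0.0087, 0], [0, -0.0087, 0], [0, -0.0087, 0], [0, 0, 0], [0, 0, 0]], linear=[[0.8, 0, -1.4], [0.8, 0, -1.4], [0.8, 0, -1.4], [0.8, 0, -1.4], [0.8, 0, -1.4], [0.8, 0, -1.4], [0.8, 0, -1.4], [0.8, 0, -1.4], [0.8, 0, -1.4], [0.8, 0, -1.4], [0, 0, 0], [0, 0, 0]], grip=[1, 1, 1, 1, 1, 1, 1, 1, 1, 1, 1, 1])

```text
time: 12.78
eef_pos: [0.4186, 0.1207, 0.245]
orientation: [0.934, 0.238, -0.259, 0.066]
force: [-0.6, -0.9, -2.5]
grip_width: 0.0214
finger_force: 60.0
```

```bash
python3 - <<'E'
from h import *
rep();s=snap('scene','s6');a=s['frame'][200:330,230:400]
cv2.imwrite('pics/c6.png',cv2.cvtColor(cv2.resize(a,(680,520),interpolation=cv2.INTER_CUBIC),4))
E
```

```text
12.7833 lip [0.5    0.1651 0.083 ] tilt 31.03 B-lip scoop [ 0.752  0.411 -0.516] [ 0.195  0.489  1.537 -0.156  1.636  1.297] [-0.6 -0.9 -2.5] world z in tool [-0.516  0.    -0.857]
```

View pics/c6.png

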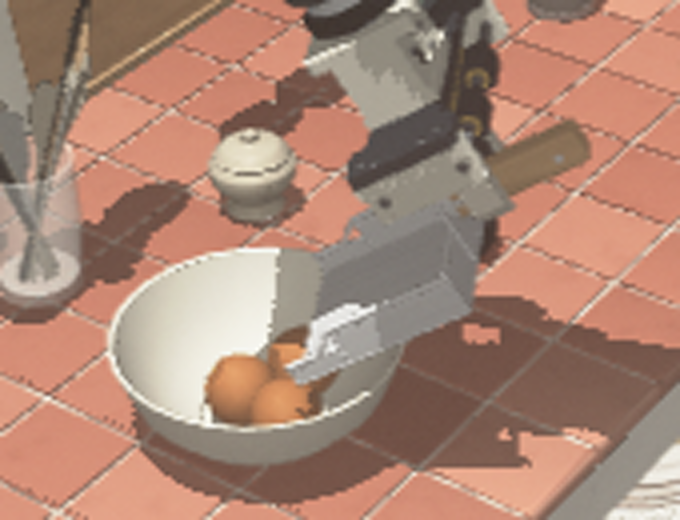

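All three onions lie in the bowl, at (238,388), (285,402) and (292,355), and the pan is empty. Lift straight up, then level.

>>> play_rows(rotation=[[0, 0, 0], [0, 0, 0], [0, 0, 0], [0, 0, 0], [0, 0, 0], [0, 0, 0], [0, 0, 0], [0, 0, 0], [0, 0, 0]], linear=[[-2, 0, -3.3], [-4, 0, -6.6], [-5, 0, -8.3], [-5, 0, -8.3], [-5, 0, -8.3], [-5, 0, -8.3], [-5, 0, -8.3], [-4, 0, -6.6], [-2, 0, -3.3]], grip=[1, 1, 1, 1, 1, 1, 1, 1, 1])

```text
time: 13.58
eef_pos: [0.4186, 0.1206, 0.3181]
orientation: [0.934, 0.238, -0.258, 0.066]
force: [0.4, 0.5, -2.2]
grip_width: 0.0217
finger_force: 60.0
```

>>> play_rows(rotation=[[0, 0.03, 0], [0, 0.05, 0], [0, 0.05, 0], [0, 0.05, 0], [0, 0.05, 0], [0, 0.05, 0], [0, 0.05, 0], [0, 0.05, 0], [0, 0.05, 0], [0, 0.05, 0], [0, 0.0416, 0], [0, 0.02, 0]], linear=[[0, 0, 0], [0, 0, 0], [0, 0, 0], [0, 0, 0], [0, 0, 0], [0, 0, 0], [0, 0, 0], [0, 0, 0], [0, 0, 0], [0, 0, 0], [0, 0, 0], [0, 0, 0]], grip=[1, 1, 1, 1, 1, 1, 1, 1, 1, 1, 1, 1])

```text
time: 14.58
eef_pos: [0.4177, 0.1204, 0.3168]
orientation: [0.969, 0.247, 0.001, -0.0]
force: [0.7, -0.8, -1.3]
grip_width: 0.022
finger_force: 60.0
```

>>> play_rows(rotation=[[0, 0, 0.03], [0, 0, 0.05], [0, 0, 0.05], [0, 0, 0.05], [0, 0, 0.05], [0, 0, 0.05], [0, 0, 0.05], [0, 0, 0.05], [0, 0, 0.05], [0, 0, 0.05], [0, 0, 0.05], [0, 0, 0.032]], linear=[[0, 0, 0], [0, 0, 0], [0, 0, 0], [0, 0, 0], [0, 0, 0], [0, 0, 0], [0, 0, 0], [0, 0, 0], [0, 0, 0], [0, 0, 0], [0, 0, 0], [0, 0, 0]], grip=[1, 1, 1, 1, 1, 1, 1, 1, 1, 1, 1, 1])

```text
time: 15.58
eef_pos: [0.4182, 0.1206, 0.3165]
orientation: [0.999, -0.032, -0.001, 0.0]
force: [-0.1, 0.4, -2.5]
grip_width: 0.0221
finger_force: 60.0
```

```bash
python3 - <<'E'
from h import *
rep();print(get_state()['eef_pos'],target([.4665,-.2262,.20],down(-.062)))
E
```

```text
15.5833 lip [0.5807 0.11   0.2253] tilt 0.08 B-lip scoop [ 0.998 -0.065 -0.001] [ 0.104  0.156  1.707 -0.     1.28   1.74 ] [-0.1  0.4 -2.5] world z in tool [-0.001  0.    -1.   ]
[0.41819404 0.12055291 0.31652056] (array([ 70.8, 342.9, 116.6]), array([ 0.0004,  0.0014, -0.0027]))
```

>>> play_rows(rotation=[[0, 0, 0], [0, 0, 0], [0, 0, 0], [0, 0, 0], [0, 0, 0], [0, 0, 0], [0, 0, 0], [0, 0, 0], [0, 0, 0], [0, 0, 0], [0, 0, 0], [0, 0, 0]], linear=[[3.1, 15, 0], [5.1, 25, 0], [6.6, 32, 0], [6.6, 32, 0], [6.6, 32, 5], [6.6, 32, 10], [6.6, 32, 10], [6.6, 32, 10], [6.6, 32, 10], [6.6, 32, 10], [5.8, 28, 5], [4.0, 18.9, 0]], grip=[1, 1, 1, 1, 1, 1, 1, 1, 1, 1, 1, 1])

```text
time: 16.58
eef_pos: [0.4672, -0.2284, 0.255]
orientation: [0.999, -0.032, -0.002, -0.001]
force: [-0.4, -0.3, -1.8]
grip_width: 0.0218
finger_force: 60.0
```

>>> play_rows(rotation=[[0, 0, 0], [0, 0, 0], [0, 0, 0], [0, 0, 0], [0, 0, 0], [0, 0, 0], [0, 0, 0], [0, 0, 0], [0, 0, 0], [0, 0, 0], [0, 0, 0], [0, 0, 0]], linear=[[0, 0, 8], [0, 0, 15], [0, 0, 17], [0, 0, 17], [0, 0, 17], [0, 0, 17], [0, 0, 17], [0, 0, 15], [0, 0, 12], [0, 0, 8], [0, 0, 5], [0, 0, 0]], grip=[1, 1, 1, 1, 1, 1, 1, 1, 1, 1, 1, 1])

```text
time: 17.58
eef_pos: [0.4674, -0.2255, 0.1078]
orientation: [1.0, -0.031, -0.001, -0.001]
force: [0.2, -0.5, -2.6]
grip_width: 0.0215
finger_force: 60.0
```

```bash
python3 - <<'E'
from h import *
rep();print(get_state()['eef_pos'],target([.4665,-.2262,.0945],down(-.062)))
E
```

```text
17.5833 lip [ 0.63   -0.2355  0.0165] tilt 0.11 B-lip scoop [ 0.998 -0.062 -0.002] [-0.597  0.556  1.763  0.     0.824  1.035] [ 0.2 -0.5 -2.6] world z in tool [-0.002 -0.001 -1.   ]
[ 0.4674411  -0.22548439  0.10780222] (array([-0.9,  0.8, 13.3]), array([-0.0011,  0.0017,  0.0001]))
```

>>> play_rows(rotation=[[0, 0, 0], [0, 0, 0], [0, 0, 0], [0, 0, 0], [0, 0, 0], [0, 0, 0]], linear=[[0, 0, 4], [0, 0, 4], [0, 0, 3], [0, 0, 2], [0, 0, 0], [0, 0, 0]], grip=[1, 1, 1, 1, 1, 1])

```text
time: 18.08
eef_pos: [0.4678, -0.2261, 0.0957]
orientation: [1.0, -0.031, 0.0, -0.0]
force: [0.8, 0.1, -1.2]
grip_width: 0.0216
finger_force: 60.0
```

>>> play_rows(rotation=[[0, 0, 0], [0, 0, 0], [0, 0, 0]], linear=[[0, 0, 0.5], [0, 0, 0], [0, 0, 0]], grip=[1, 1, 1])

```text
time: 18.33
eef_pos: [0.4679, -0.2261, 0.0953]
orientation: [1.0, -0.031, 0.0, 0.0]
force: [0.1, 0.0, -2.6]
grip_width: 0.0216
finger_force: 60.0
```

>>> play_rows(rotation=[[0, 0, 0], [0, 0, 0], [0, 0, 0], [0, 0, 0]], linear=[[0, 0, 0.5], [0, 0, 0.5], [0, 0, 0], [0, 0, 0]], grip=[1, 1, 1, 1])

```text
time: 18.67
eef_pos: [0.4679, -0.2261, 0.0943]
orientation: [1.0, -0.031, 0.0, 0.0]
force: [0.2, 0.8, -2.3]
grip_width: 0.0216
finger_force: 60.0
```

>>> play_rows(rotation=[[0, 0, 0], [0, 0, 0], [0, 0, 0], [0, 0, 0], [0, 0, 0], [0, 0, 0], [0, 0, 0], [0, 0, 0], [0, 0, 0], [0, 0, 0], [0, 0, 0], [0, 0, 0]], linear=[[0, 0, 0], [0, 0, 0], [0, 0, 0], [0, 0, 0], [0, 0, 0], [0, 0, 0], [0, 0, 0], [0, 0, 0], [0, 0, 0], [0, 0, 0], [0, 0, 0], [0, 0, 0]], grip=[0.4, 0.2, 0, -0.3, -0.5, -0.7, -0.8, -0.9, -0.9, -0.9, -0.9, -0.9])

```text
time: 19.67
eef_pos: [0.4678, -0.2261, 0.0942]
orientation: [1.0, -0.031, 0.0, 0.0]
force: [0.1, 0.1, 0.9]
grip_width: 0.0868
finger_force: 0.0
```

>>> play_rows(rotation=[[0, 0, 0], [0, 0, 0], [0, 0, 0], [0, 0, 0], [0, 0, 0], [0, 0, 0], [0, 0, 0], [0, 0, 0], [0, 0, 0], [0, 0, 0], [0, 0, 0], [0, 0, 0]], linear=[[0, 0, -5], [0, 0, -10], [0, 0, -15], [0, 0, -18], [0, 0, -18], [0, 0, -18], [0, 0, -18], [0, 0, -15], [0, 0, -10], [0, 0, -5], [0, 0, 0], [0, 0, 0]], grip=[-0.9, -0.9, -0.9, -0.9, -0.9, -0.9, -0.9, -0.9, -0.9, -0.9, -0.9, -0.9])

```text
time: 20.67
eef_pos: [0.4676, -0.2259, 0.2259]
orientation: [1.0, -0.031, -0.0, -0.0]
force: [0.2, 0.9, -0.5]
grip_width: 0.0872
finger_force: 0.0
```

```bash
python3 - <<'E'
from h import *
print(get_state()['qvel'],get_state()['force'])
t=snap('top','t7')['frame'];s=snap('scene','s7')['frame'];w=snap('wrist','w7')['frame']
a=cv2.resize(t[190:320,190:350],(400,300));b=cv2.resize(s[190:330,240:430],(400,300));c=cv2.resize(w,(400,300));d=cv2.resize(s[200:260,320:430],(400,300))
cv2.imwrite('pics/c7.png',cv2.cvtColor(np.vstack([np.hstack([a,b]),np.hstack([c,d])]),4))
E
```

```text
[-0.00135231  0.01888807  0.01216968  0.00167079 -0.00456264 -0.00110463] [ 0.22603847  0.8771174  -0.53666994]
```

View pics/c7.png

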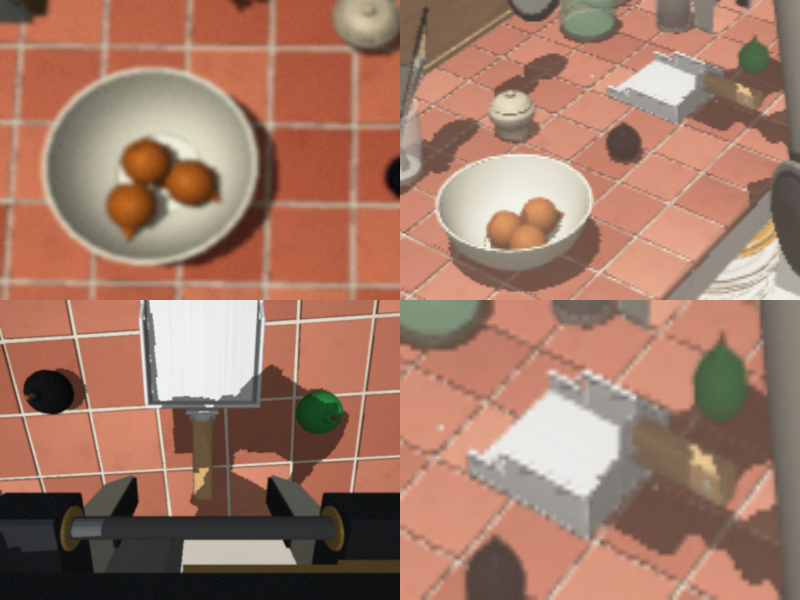

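The three onions lie in the upright bowl, at (147,160), (190,182) and (131,207). The empty scoop lies flat and released at (205,350) in the wrist view. Handing in.

```bash
python3 -c "
from h import *
print(workorder.close_job())"
```

```text
the job is handed in; nothing more can be done
None
```

I tipped all three onions into the bowl, laid the empty scoop flat where it first lay, let go, and handed the job in at about 21 s; no verdict was returned.

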